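# Set the snap trap in its mouse box and close the cover

### The arm

A 6-joint arm with a two-finger parallel gripper is mounted at the origin on a cart in front of the work surface, level with it; the furniture and walls round the work are solid. World frame = base frame: x ahead of the robot, y to its left, z up, the work surface at z = 0. Lengths are in mm, angles in rad, forces in N, time in s.
With the tool pointing down it reaches from about 400 to 925 mm from the base axis. Payload 12.5 kg.
Tool frame: the origin (TCP) lies midway between the tips of the shut fingers; the grasp point (between the pads) lies 19 mm behind it; z points along the fingers, y is the line along which they close (so a half turn about z gives the same grasp; the last joint's range is limited). The gripper opens to 95 mm and grips with 3 to 60 N. Pads are 20 mm wide; open, the fingers measure 119 mm over their backs; the gripper's body (75 mm by 180 mm) begins 59 mm behind the grasp point.
Start: joints at [-1.435, 0.491, 1.559, -0, 1.092, -0.106], TCP at [149.679, -606.83, 214.661] pointing down, gripper open.
Joint ranges: [-3.1, 3.1], [-0.84, 2.19], [0.05, 2.79], [-1.13, 4.28], [0.06, 2.93], [-2.69, 2.69]. Speed limits (rad/s): [2.22, 2.22, 2.79, 3.14, 3.14, 3.14].

### API

Orientations are given as [roll, pitch, yaw] about the fixed x, y, z axes, in that order (R = Rz(yaw) Ry(pitch) Rx(roll)).
In Python, from cell import state, read_camera, camera_info, env gives the robot as it stands.
- The arm moves only by the tool move_arm, never from a script. Its argument "commands" is a list of rows, each a list of 3 entries, a list of its own where there are three numbers: the shift along the world's x, y, z in cm, then the turn, a rotation vector about the world's x, y, z in degrees, then the opening, from 0 (shut) to 1 (fully open). A call has 1 to 10 rows; each row shifts and turns the commanded pose from where the row before left it; what a row does not reach is not made up. A row lasts 1/10 s, in which the tool goes at most 50 mm and 8.59 degrees, less where a joint would pass 70% of its speed; a pose out of reach is approached as far as the arm can. A call with a gripper value outside its range is refused whole. The fingers move at their own pace and stop on an object; the grip force is fixed at half the most. Time passes only in rows, so rows that do not move let the fingers close. It gives the time, the measured TCP pose, the force, the opening and the grip force at its end, in the units of the state.
- state(): the state, without advancing time (a new reading comes with each control period).
- read_camera(name): name is "scene" or "top" or "wrist"; returns the picture (420x560x3 uint8, blue, green, red); there is no depth.
- camera_info(name): a dict with "K" (3x3 intrinsics, pixels), "cam_to_world" (4x4, takes a point from camera to world coordinates). Camera axes: x right, y down, z forward; pixel columns grow to the right and rows downward; lengths in mm; the calibration is good to about 2 mm. A picture is of the moment at which its call begins: read the wrist's pose just before it. camera_info takes no time and is no camera call; for the wrist camera it gives the pose at the moment of the call.
- env.job_done(): hands the job in; it is judged then, once.
The state is a dict: "t": time; "joints": joint angles; "qvel": joint speeds; "tau": joint torques, N m; "eef_pos": TCP position; "tcp_rot": TCP orientation; "ft_force": force on the tool from outside, world axes, zero at the start; "moment": the same for the moment, N m; "opening": opening from 0.0 (shut) to 1.0 (fully open); "grip_force": force on a finger pad.
Only numpy, scipy, OpenCV 4.12 (cv2) and the standard library are available. Lean on these libraries where they do the work, as an engineer would, in place of code of your own. Each camera call takes 0.05 s, during which the arm holds its last target. There are 200 camera calls.

### The job

Set the snap trap in the mouse box: draw its sprung bow back until the catch hooks it, let go without letting the trap snap, and then lower the box's cover gently until it is fully shut, leaving the trap set inside. Do not disturb the jar, the cup and the tea box on the table.

Things in the scene. Friction and masses are not known exactly. Their poses are not given: they have to be found in the camera images.
- mouse_box: fixed grey plastic mouse box, 175 (x) x 150 (y) mm; origin: centre of its underside, on the table; +x to its back, where the cover is hinged (away from the robot, give or take its yaw). Its base is a tray: floor 4 mm, walls 4 mm thick and 34 mm high, a mouse door cut in each side wall. On the floor is screwed a black snap trap, its plate 66 mm wide (y), top 11 mm above the table
- bow (a joint): turn of the trap's sprung bow about its hinge: 0 = fired, lying to the box's back, 0.15 rad above level; grows as it is drawn up and towards the box's front; stop 1.85. At about 1.75 it has passed the catch; eased back it stays hooked at about 1.60 (upright). A spring pulls it to 0 with 2.5 N at the roller when fired, 4.7 N when drawn (6 N while passing the catch): let go unhooked, it snaps
- bow_roller (a point): middle of the grey, freely turning roller at the bow's free end, 70 mm from its hinge: 50 mm long (y), 12 mm thick, flat ends that can be pinched from outside (the bow's wire legs are 47 mm over all). Fired: 44 mm above the table, 29 mm to the box's back wall, 46 mm from each end to the side walls, a jaw block 34 mm wide (y) just below it. Set: 103 mm above the table
- bow_hinge (a point): middle of the bow's hinge line (along the box's y), 34 mm above the table, 15 mm in front of the box's centre
- treadle (a joint): turn of the trap's treadle and its catch: 0 = at rest, grows as the plate is pressed down; stop 0.24. The catch clicks over the bow's pin by itself when the bow is drawn far enough. When the trap is set, a press of about 0.6 N on the plate fires it
- treadle_plate (a point): top of the steel treadle plate, 36 (x) x 28 (y) mm, at rest 26 mm above the table, between the bow's legs and its hinge and the jaw block
- catch_nose (a point): tip of the steel catch (10 mm wide in y) that stands 28 mm in front of the bow's hinge, 35 mm above the table
- cover (a joint): opening of the box's cover about its hinge: 0 = fully shut, grows as it opens, stop 1.35 rad (77 degrees: it leans in over the back of the tray, above the fired bow). A stiff hinge (about 0.2 N m) holds it where it is left. The cover is a deep shell, 175 x 150 x 84 mm, its top 118 mm above the table when shut
- cover_tab (a point): middle of the black pull tab outside on the cover: a rounded block 40 mm wide (y), 13 mm thick, 23 mm proud; 150 mm from the hinge along the cover, 97 mm out from its rim plane. Cover open: on its far side near the top, pointing away from the robot; shut: on top, 131 mm above the table, 63 mm in front of the box's centre
- cover_hinge (a point): middle of the cover's hinge line (along the box's y), at the top of the base's back wall, 34 mm above the table
- spread_jar: square glass jar with a yellow lid, 66 x 66 x 83 mm; origin: centre of its underside
- cup: white cup with small red and blue checks and one handle, 74 x 97 x 62 mm; origin: centre of its underside
- tea_box: upright tea carton, 50 x 64 x 107 mm; origin: centre of its underside

How it is judged (in metres and radians):
On the way:
1. the bow is hooked on the catch and the robot has let go of it, with the cover still open (value of joint bow above 1.5 rad and value of joint treadle below 0.06 rad and contact force between the arm and mouse_box below 0.2 N and value of joint cover above 0.9 rad), for 0.3 s.
At the end, for the whole second after the job is handed in: The cover is fully shut (within 0.04 rad), the bow is still hooked on the catch (drawn to more than 1.5 rad) and the treadle is at rest (under 0.06 rad) (value of joint cover below 0.04 rad and value of joint bow above 1.5 rad and value of joint treadle below 0.06 rad); the robot touches nothing.
It fails at once if the bow snaps back (faster than 5 rad/s) (velocity of joint bow below -5 rad/s).
It fails at once if the cover is slammed or dropped (closing faster than 3 rad/s) (velocity of joint cover below -3 rad/s).
It fails at once if the jar is moved more than 2 cm or tipped (distance of spread_jar from where it was at the start of the episode above 0.02 m or angle between spread_jar's own z axis and vertical above 0.3 rad).
It fails at once if the cup is moved more than 2 cm or tipped (distance of cup from where it was at the start of the episode above 0.02 m or angle between cup's own z axis and vertical above 0.3 rad).
It fails at once if the tea box is moved more than 2 cm or tipped (distance of tea_box from where it was at the start of the episode above 0.02 m or angle between tea_box's own z axis and vertical above 0.3 rad).
It also fails if it takes over 67 s, if anything falls off the work surface, if the arm or the gripper's body presses on something with over 40 N, if the wrist force passes 120 N, or if a joint passes its speed limit or range.

## Working session

There is one attempt and no reset: what is moved stays moved. The work goes in short steps, Python scripts to look and compute and a tool call to move; the robot and the scene stay as the last step left them, time stands still between calls to the robot, and variables do not carry over. Pictures are saved under pics/ and viewed, at most 10 in all, crops included, and the job is handed in when it is done.

Besides the shell and the picture viewer there is one more tool, called after "Request:" as name(argument=value, ...), one argument or row to a line, values as JSON. move_arm: Moves the arm, as the interface text tells. Its arguments: {"type":"object","properties":{"commands":{"type":"array"}},"required":["commands"]}

```bash
mkdir -p pics; python3 - <<'E'
from cell import state, read_camera, camera_info
import cv2,numpy as np
for n in("scene","top"):
    cv2.imwrite(f"pics/{n}0.png",read_camera(n)); i=camera_info(n); print(n,np.round(i["K"],1).tolist(),np.round(i["cam_to_world"],3).tolist())
s=state();print(s["t"],s["eef_pos"],s["tcp_rot"],s["opening"])
E
```

```text
scene [[483.8, 0.0, 286.3], [0.0, 483.8, 205.5], [0.0, 0.0, 1.0]] [[-0.842, -0.408, 0.352, 87.731], [-0.539, 0.626, -0.564, 660.475], [0.01, -0.664, -0.747, 1018.772], [0.0, 0.0, 0.0, 1.0]]
top [[431.3, 0.0, 277.9], [0.0, 431.3, 207.3], [0.0, 0.0, 1.0]] [[-0.343, -0.904, 0.254, 282.699], [-0.939, 0.331, -0.091, 56.145], [-0.002, -0.27, -0.963, 1137.461], [0.0, 0.0, 0.0, 1.0]]
0.1 [ 149.65385441 -606.61940757  214.13505082] [-3.14065910e+00 -1.27076405e-04  2.41791725e-01] 1.0013577252415042
```

View pics/scene0.png

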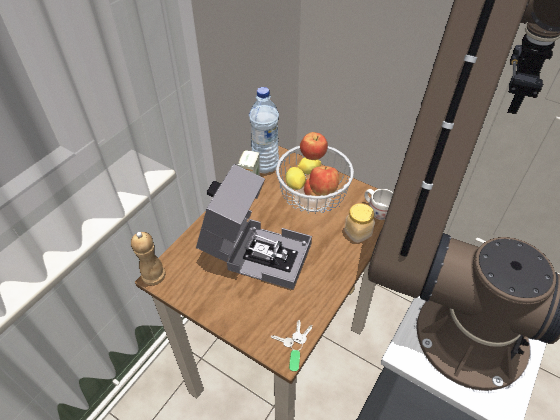

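View pics/top0.png

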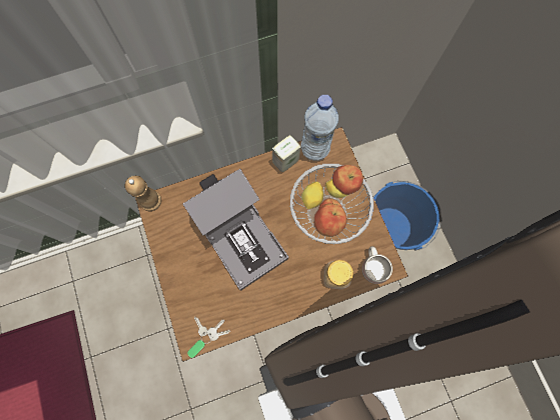

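The box sits mid-table (top ~ (240,235)), with its cover open. The tea box is at (286,150), the jar at (340,273) and the cup at (378,267). I'll zoom in on the box.

```bash
python3 - <<'E'
import cv2,numpy as np
a=cv2.imread("pics/top0.png")[165:300,175:300];b=cv2.imread("pics/scene0.png")[160:295,190:320]
r=lambda x:cv2.resize(x,(390,int(390*x.shape[0]/x.shape[1])),interpolation=cv2.INTER_CUBIC)[:400]
a,b=r(a),r(b);h=min(len(a),len(b));cv2.imwrite("pics/z0.png",np.hstack([a[:h],b[:h]]));print(h)
E
```

```text
400
```

View pics/z0.png

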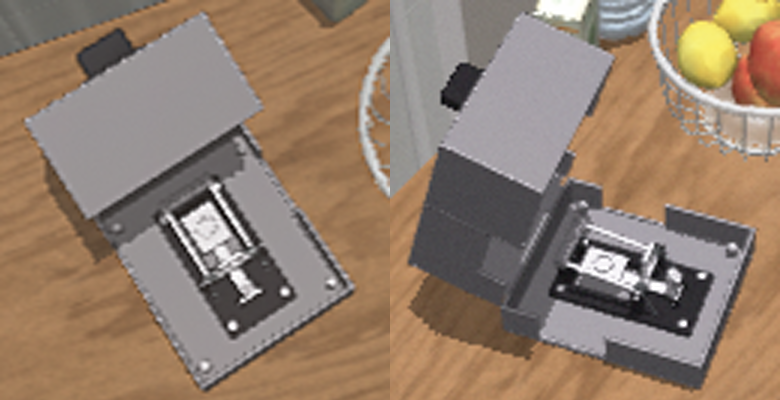

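```bash
cat > h.py <<'E'
import numpy as np
from cell import camera_info
def proj(n,P):
    i=camera_info(n);T=np.linalg.inv(i["cam_to_world"]);c=np.atleast_2d(P)@T[:3,:3].T+T[:3,3];p=c@np.array(i["K"]).T;return p[:,:2]/p[:,2:]
def box(v,P):
    c,s=np.cos(v[2]),np.sin(v[2]);return np.atleast_2d(P)@np.array([[c,s,0],[-s,c,0],[0,0,1]])+[v[0],v[1],0]
def cov(a,d,y,h): return [87.5-d*np.cos(a)+h*np.sin(a),y,34+d*np.sin(a)+h*np.cos(a)]
def hit(n,uv,z):
    i=camera_info(n);T=np.array(i["cam_to_world"]);d=T[:3,:3]@np.linalg.solve(i["K"],[*uv,1]);return T[:3,3]+d*(z-T[2,3])/d[2]
E
python3 - <<'E'
from h import *
from scipy.optimize import least_squares
t=np.array([[205,385],[353,291],[92,217],[263,108],[30,120],[205,15]])/3.12+[175,165]
s=np.array([[365,230],[150,193],[222,58],[50,148],[135,15]])/3.0+[190,160]
C=lambda a:[cov(a,175,75,0),cov(a,175,-75,0),cov(a,175,75,84),cov(a,175,-75,84)]
def f(v,r=0):
    P=[[-87.5,75,34],[-87.5,-75,34]]+C(v[3])
    return np.r_[(proj("top",box(v,P))-t).ravel(),(proj("scene",box(v,P[1:]))-s).ravel()]
r=least_squares(f,[600,100,.27,1.3],x_scale=[100,100,1,1]);v=r.x;print(v,np.round(r.fun,1))
for n,P in dict(roller=[-15+69.2,0,44.5],hinge=[-15,0,34],tab=cov(v[3],150,0,97)).items(): print(n,box(v,P))
for n,uv,z in(("jar",(340,272),83),("cup",(377,268),62),("tea",(287,147),107)):print(n,hit("top",uv,z))
E
```

```text
[5.07155176e+02 6.41146546e+01 2.30507679e-01 1.27276976e+00] [-1.3  1.3  0.8 -1.1 -1.2  1.3  1.   0.5 -1.8  0.1 -0.1 -1.3  0.2 -0.4
  1.   0.5  1.7 -0.5 -0.4 -1.4 -1.1 -1.7]
roller [[559.9216149  76.4978264  44.5      ]]
hinge [[492.55191821  60.68757758  34.        ]]
tab [[639.73219527  95.22768858 205.87020339]]
jar [ 355.44835985 -129.32375453   83.        ]
cup [ 334.45312098 -223.30295778   62.        ]
tea [ 698.69644483 -118.75475494  107.        ]
```

Request:
move_arm(
  commands=[
    [[3, 2.6, 1.1], [0, 0, 0], 0.8],
    [[3, 2.6, 1.1], [0, 0, 0], 0.8],
    [[3, 2.6, 1.1], [0, 0, 0], 0.8],
    [[3, 2.6, 1.1], [0, 0, 0], 0.8],
    [[3, 2.6, 1.1], [0, 0, 0], 0.8],
    [[3, 2.6, 1.1], [0, 0, 0], 0.8],
    [[3, 2.6, 1.1], [0, 0, 0], 0.8],
    [[3, 2.6, 1.1], [0, 0, 0], 0.8],
  ],
)

```text
t: 0.9
eef_pos: [390.6, -397.5, 302.9]
tcp_rot: [-3.141, 0.0, 0.242]
ft_force: [0.4, -1.3, 0.1]
opening: 0.799
grip_force: 0.0
```

Request:
move_arm(
  commands=[
    [[0.4, 4.5, 0], [0, 0, 0], 0.8],
    [[0.4, 4.5, 0], [0, 0, 0], 0.8],
    [[0.4, 4.5, 0], [0, 0, 0], 0.8],
    [[0.4, 4.5, 0], [0, 0, 0], 0.8],
    [[0.4, 4.5, 0], [1.7, -7.3, 0], 0.8],
    [[0.4, 4.5, -1.4], [1.7, -7.3, 0], 0.8],
    [[0.4, 4.5, -1.4], [1.7, -7.3, 0], 0.8],
    [[0.4, 4.5, -1.4], [1.7, -7.3, 0], 0.8],
    [[0.4, 4.5, -1.4], [1.7, -7.3, 0], 0.8],
    [[0.4, 4.5, -1.4], [1.7, -7.3, 0], 0.8],
  ],
)

```text
t: 1.9
eef_pos: [431.4, 12.0, 250.4]
tcp_rot: [-3.132, -0.67, 0.258]
ft_force: [1.3, -0.2, -1.2]
opening: 0.8
grip_force: 0.0
```

Request:
move_arm(
  commands=[
    [[0.8, 2.5, -2], [0, 0, 0], 0.8],
    [[0, 1, -2], [0, 0, 0], 0.8],
    [[0, 0, 0], [0, 0, 0], 0.8],
    [[0, 0, 0], [0, 0, 0], 0.8],
  ],
)

```text
t: 2.3
eef_pos: [440.8, 45.1, 212.8]
tcp_rot: [-3.131, -0.668, 0.259]
ft_force: [0.2, 0.4, -0.5]
opening: 0.803
grip_force: 0.0
```

```bash
python3 - <<'E'
from h import *
from cell import state, read_camera
import cv2,json
s=state();i=camera_info("wrist");im=read_camera("wrist");cv2.imwrite("pics/w1.png",im)
print(s["eef_pos"],s["tcp_rot"],np.round(i["cam_to_world"],2).tolist(),np.round(i["K"],1).tolist())
json.dump(dict(K=np.array(i["K"]).tolist(),T=np.array(i["cam_to_world"]).tolist()),open("w1.json","w"))
v=[507,64,.2305]
print(np.round(proj("wrist",box(v,[[54,25,44.5],[54,-25,44.5],[-15,0,34],[-87.5,75,34],[-87.5,-75,34]]))))
E
```

```text
[440.83544801  45.05700985 212.80696233] [-3.13072907 -0.66819598  0.25909017] [[0.26, -0.88, 0.38, 393.49], [-0.96, -0.24, 0.11, 29.85], [-0.01, -0.4, -0.92, 390.09], [0.0, 0.0, 0.0, 1.0]] [[377.5, 0.0, 279.6], [0.0, 377.5, 205.6], [0.0, 0.0, 1.0]]
[[257. 186.]
 [306. 188.]
 [279. 255.]
 [193. 331.]
 [360. 337.]]
```

View pics/w1.png

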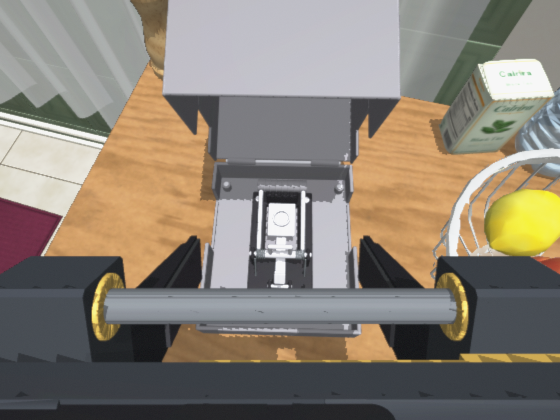

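```bash
python3 - <<'E'
import cv2
a=cv2.imread("pics/w1.png")[150:345,185:375];cv2.imwrite("pics/w1z.png",cv2.resize(a,None,fx=3,fy=3,interpolation=cv2.INTER_CUBIC))
E
```

```text
(no output)
```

View pics/w1z.png

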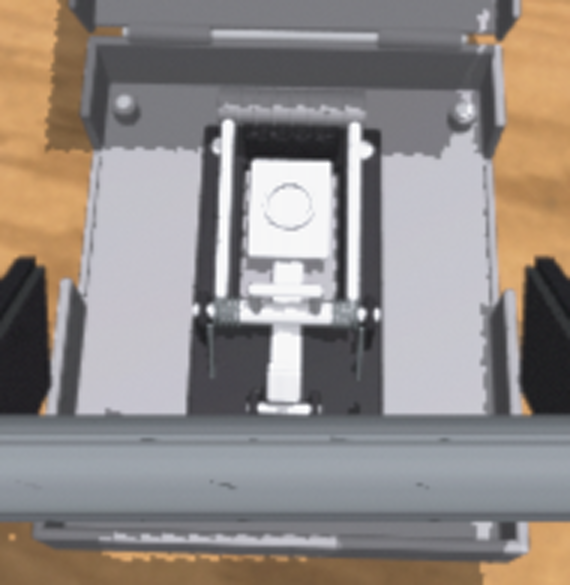

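```bash
python3 - <<'E'
from h import *
from scipy.optimize import least_squares
p=np.array([[90,38],[500,46],[35,535],[526,550],[218,104],[365,112],[289,312]])/3+[185,150]
P=[[87.5,75,34],[87.5,-75,34],[-87.5,75,34],[-87.5,-75,34],[54.2,25,44.5],[54.2,-25,44.5],[-15,0,34]]
r=least_squares(lambda v:(proj("wrist",box(v,P))-p).ravel(),[507,64,.23],x_scale=[100,100,1]);v=r.x;print(v,np.round(r.fun,1))
print(box(v,P[4:]),box(v,[[54.2+13.4,0,44.5-13.4]]))
E
```

```text
[5.08778855e+02 6.28948060e+01 2.36068453e-01] [-0.6 -1.5  0.8 -1.2 -1.4  1.   1.6  1.   0.3  0.5  0.1 -1.1 -0.8 -0.1]
[[555.62856928  99.8778322   44.5       ]
 [567.3226662   51.26458198  44.5       ]
 [494.19487944  59.38657694  34.        ]] [[574.5039688   78.70522506  31.1       ]]
```

Request:
move_arm(
  commands=[
    [[2.1, 0.5, -3], [0, 0, -0.7], 0.75],
    [[2.1, 0.5, -3], [0, 0, -0.6], 0.75],
    [[2.1, 0.6, -3], [0, 0, 0], 0.75],
    [[2.1, 0.6, -3], [0, 0, 0], 0.75],
    [[0, 0, 0], [0, 0, 0], 0.75],
    [[0, 0, 0], [0, 0, 0], 0.75],
  ],
)

```text
t: 2.95
eef_pos: [502.2, 63.6, 130.6]
tcp_rot: [-3.116, -0.677, 0.243]
ft_force: [0.8, -0.4, -0.1]
opening: 0.752
grip_force: 0.0
```

Request:
move_arm(
  commands=[
    [[0.9, 0.2, -1.2], [-1.1, -0.3, -1.3], 0.75],
    [[0.9, 0.2, -1.2], [0, 0, 0], 0.75],
    [[0.9, 0.2, -1.2], [0, 0, 0], 0.75],
    [[0.9, 0.2, -1.2], [0, 0, 0], 0.75],
    [[0.9, 0.2, -1.2], [0, 0, 0], 0.75],
    [[0.9, 0.2, -1.2], [0, 0, 0], 0.75],
    [[0, 0, 0], [0, 0, 0], 0.75],
    [[0, 0, 0], [0, 0, 0], 0.75],
  ],
)

```text
t: 3.75
eef_pos: [556.1, 75.7, 60.0]
tcp_rot: [3.14, -0.68, 0.237]
ft_force: [-0.5, 0.6, 0.2]
opening: 0.75
grip_force: 0.0
```

Request:
move_arm(
  commands=[
    [[0.6, 0.1, -1], [0, 0, 0], 0.7],
    [[0.6, 0.1, -1], [0, 0, 0], 0.7],
    [[0.5, 0.1, -1], [0, 0, 0], 0.7],
    [[0, 0, 0], [0, 0, 0], 0.7],
    [[0, 0, 0], [0, 0, 0], 0.7],
  ],
)

```text
t: 4.25
eef_pos: [573.0, 78.9, 27.6]
tcp_rot: [3.14, -0.677, 0.237]
ft_force: [0.2, 0.9, 0.4]
opening: 0.705
grip_force: 0.0
```

```bash
python3 - <<'E'
from h import *
from cell import state, read_camera
import cv2
s=state();im=read_camera("wrist")
print(s["eef_pos"],s["tcp_rot"],s["ft_force"])
v=[508.8,62.9,.236];p=proj("wrist",box(v,[[54,25,44.5],[54,-25,44.5],[54,0,44.5]]));print(np.round(p))
x,y=p[2].astype(int);print(x,y);cv2.imwrite("pics/w2.png",cv2.resize(im[max(0,y-100):y+80,max(0,x-120):x+120],None,fx=3,fy=3,interpolation=cv2.INTER_CUBIC))
E
```

```text
[572.98051854  78.87165764  27.61728275] [ 3.14038325 -0.6770175   0.23699434] [0.15958768 0.92637849 0.35835454]
[[222. 275.]
 [338. 275.]
 [280. 275.]]
279 275
```

View pics/w2.png

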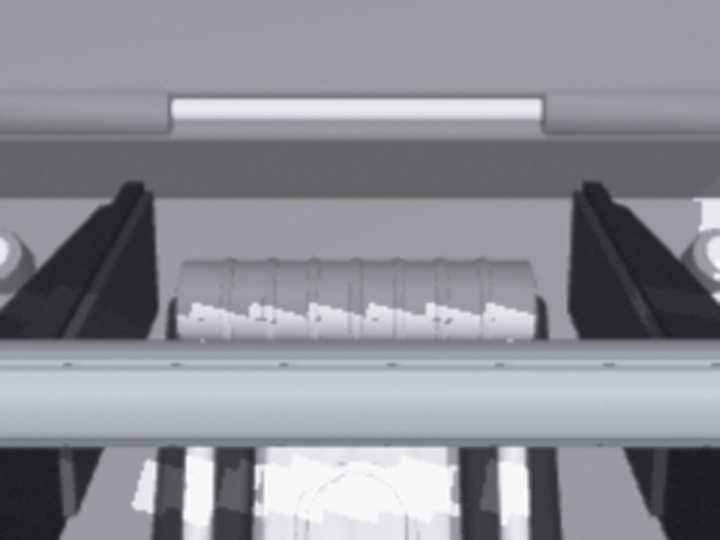

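The roller is centred between the fingers, at crop (355,300) with the fingers at 155 and 570. I'll close on it.

Request:
move_arm(
  commands=[
    [[0, 0, 0.2], [0, 0, 0], 0.6],
    [[0, 0, 0], [0, 0, 0], 0.5],
    [[0, 0, 0], [0, 0, 0], 0.4],
    [[0, 0, 0], [0, 0, 0], 0.4],
    [[0, 0, 0], [0, 0, 0], 0.4],
    [[0, 0, 0], [0, 0, 0], 0.4],
  ],
)

```text
t: 4.9
eef_pos: [573.4, 79.4, 30.8]
tcp_rot: [3.139, -0.68, 0.239]
ft_force: [-0.3, 6.6, 1.3]
opening: 0.523
grip_force: 30.0
```

Request:
move_arm(
  commands=[
    [[-0.12, -0.03, 0.61], [0, 0, 0], 0.4],
    [[-0.17, -0.04, 0.59], [0, 0, 0], 0.4],
    [[-0.22, -0.05, 0.58], [0, 0, 0], 0.4],
    [[-0.27, -0.06, 0.56], [0, 0, 0], 0.4],
    [[-0.31, -0.08, 0.53], [0, 0, 0], 0.4],
    [[-0.36, -0.09, 0.5], [0, 0, 0], 0.4],
    [[-0.4, -0.1, 0.46], [0, 0, 0], 0.4],
    [[-0.44, -0.11, 0.43], [0, 0, 0], 0.4],
    [[-0.47, -0.11, 0.38], [0, 0, 0], 0.4],
    [[-0.5, -0.12, 0.34], [0, 0, 0], 0.4],
  ],
)

```text
t: 5.9
eef_pos: [540.7, 71.5, 80.7]
tcp_rot: [3.139, -0.68, 0.239]
ft_force: [1.9, 6.9, -1.6]
opening: 0.524
grip_force: 30.0
```

Request:
move_arm(
  commands=[
    [[-0.53, -0.13, 0.29], [0, 0, 0], 0.4],
    [[-0.55, -0.13, 0.24], [0, 0, 0], 0.4],
    [[-0.57, -0.14, 0.19], [0, 0, 0], 0.4],
    [[-0.59, -0.14, 0.14], [0, 0, 0], 0.4],
    [[-0.6, -0.14, 0.09], [0, 0, 0], 0.4],
    [[-0.6, -0.14, 0.03], [0, 0, 0], 0.4],
    [[-0.6, -0.14, -0.02], [0, 0, 0], 0.4],
    [[-0.6, -0.14, -0.08], [0, 0, 0], 0.4],
    [[0, 0, 0], [0, 0, 0], 0.4],
  ],
)

```text
t: 6.8
eef_pos: [494.2, 60.4, 89.4]
tcp_rot: [3.14, -0.68, 0.239]
ft_force: [2.9, 7.9, -1.1]
opening: 0.522
grip_force: 30.0
```

Request:
move_arm(
  commands=[
    [[-0.3, -0.07, -0.06], [0, 0, 0], 0.4],
    [[-0.29, -0.07, -0.07], [0, 0, 0], 0.4],
    [[-0.29, -0.07, -0.08], [0, 0, 0], 0.4],
    [[-0.29, -0.07, -0.09], [0, 0, 0], 0.4],
    [[0, 0, 0], [0, 0, 0], 0.4],
  ],
)

```text
t: 7.3
eef_pos: [482.8, 57.6, 86.2]
tcp_rot: [3.139, -0.68, 0.24]
ft_force: [3.8, 7.9, -2.3]
opening: 0.521
grip_force: 30.0
```

Request:
move_arm(
  commands=[
    [[-0.2, -0.05, -0.07], [0, 0, 0], 0.4],
    [[-0.1, -0.02, -0.04], [0, 0, 0], 0.4],
    [[0, 0, 0], [0, 0, 0], 0.4],
  ],
)

```text
t: 7.6
eef_pos: [480.1, 57.0, 85.2]
tcp_rot: [3.139, -0.68, 0.24]
ft_force: [3.5, 8.8, -3.1]
opening: 0.52
grip_force: 30.0
```

Request:
move_arm(
  commands=[
    [[0.29, 0.07, 0.1], [0, 0, 0], 0.4],
    [[0.29, 0.07, 0.08], [0, 0, 0], 0.4],
    [[0.29, 0.07, 0.06], [0, 0, 0], 0.4],
    [[0.2, 0.05, 0.04], [0, 0, 0], 0.4],
    [[0, 0, 0], [0, 0, 0], 0.4],
  ],
)

```text
t: 8.1
eef_pos: [491.4, 59.7, 88.7]
tcp_rot: [3.139, -0.682, 0.24]
ft_force: [1.4, 7.2, 4.2]
opening: 0.519
grip_force: 30.0
```

Request:
move_arm(
  commands=[
    [[0.15, 0.03, 0.02], [0, 0, 0], 0.4],
    [[0.1, 0.02, 0], [0, 0, 0], 0.4],
    [[0, 0, 0], [0, 0, 0], 0.4],
  ],
)

```text
t: 8.4
eef_pos: [494.0, 60.3, 89.2]
tcp_rot: [3.139, -0.683, 0.24]
ft_force: [0.9, 8.1, 8.0]
opening: 0.521
grip_force: 30.0
```

Request:
move_arm(
  commands=[
    [[0.15, 0.03, -0.05], [0, 0, 0], 0.4],
    [[0.1, 0.02, -0.02], [0, 0, 0], 0.4],
    [[0, 0, 0], [0, 0, 0], 0.4],
  ],
)

```text
t: 8.7
eef_pos: [496.3, 60.9, 89.3]
tcp_rot: [3.139, -0.685, 0.24]
ft_force: [-5.9, 5.0, 23.7]
opening: 0.525
grip_force: 30.0
```

Request:
move_arm(
  commands=[
    [[-0.15, -0.03, 0.07], [0, 0, 0], 0.4],
    [[-0.1, -0.02, 0.05], [0, 0, 0], 0.4],
    [[0, 0, 0.05], [0, 0, 0], 0.4],
    [[0, 0, 0], [0, 0, 0], 0.4],
  ],
)

```text
t: 9.1
eef_pos: [493.0, 60.1, 89.2]
tcp_rot: [3.139, -0.68, 0.24]
ft_force: [3.7, 7.6, -3.6]
opening: 0.52
grip_force: 30.0
```

Request:
move_arm(
  commands=[
    [[0.12, 0.03, 0.02], [0, 0, 0], 0.4],
    [[0, 0, 0], [0, 0, 0], 0.4],
    [[0, 0, 0], [0, 0, 0], 0.4],
  ],
)

```text
t: 9.4
eef_pos: [494.2, 60.4, 89.4]
tcp_rot: [3.139, -0.68, 0.24]
ft_force: [2.2, 7.1, -1.7]
opening: 0.521
grip_force: 30.0
```

Request:
move_arm(
  commands=[
    [[0.1, 0.02, 0.01], [0, 0, 0], 0.4],
    [[0, 0, 0], [0, 0, 0], 0.4],
    [[0, 0, 0], [0, 0, 0], 0.4],
  ],
)

```text
t: 9.7
eef_pos: [494.9, 60.6, 89.4]
tcp_rot: [3.139, -0.679, 0.24]
ft_force: [-0.6, 6.4, 0.1]
opening: 0.517
grip_force: 30.0
```

Hooked and neutral: the bow resists further easing. I'll let go.

Request:
move_arm(
  commands=[
    [[0, 0, 0], [0, 0, 0], 0.55],
    [[0, 0, 0], [0, 0, 0], 0.6],
    [[0, 0, 0], [0, 0, 0], 0.65],
    [[0, 0, 0], [0, 0, 0], 0.7],
    [[0, 0, 0], [0, 0, 0], 0.7],
  ],
)

```text
t: 10.2
eef_pos: [495.0, 59.8, 89.1]
tcp_rot: [3.14, -0.678, 0.237]
ft_force: [0.3, -0.3, 1.0]
opening: 0.697
grip_force: 0.0
```

```bash
python3 - <<'E'
from cell import state, read_camera
import cv2,numpy as np
s=state();print(s["ft_force"],s["opening"])
cv2.imwrite("pics/w3.png",np.hstack([read_camera("wrist")[100:400,100:460],cv2.resize(read_camera("scene")[160:295,190:320],(289,300),interpolation=cv2.INTER_CUBIC)]))
E
```

```text
[ 0.2947724  -0.27797825  0.99418097] 0.6967129640596682
```

View pics/w3.png

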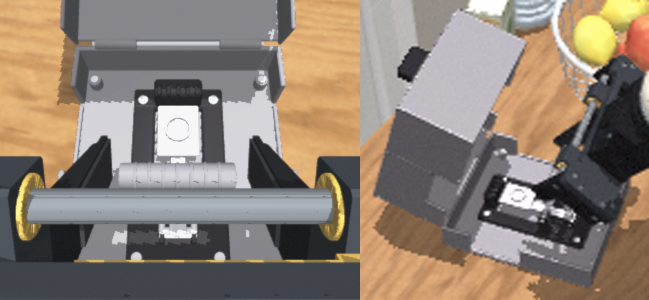

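The trap holds: the roller is upright and the fingers are clear of it. Next I'll retreat.

Request:
move_arm(
  commands=[
    [[-0.6, -0.15, 0.8], [0, 0, 0], 0.7],
    [[-1.2, -0.3, 1.55], [0, 0, 0], 0.7],
    [[-1.2, -0.3, 1.55], [0, 0, 0], 0.7],
    [[-1.2, -0.3, 1.55], [0, 0, 0], 0.7],
    [[-1.2, -0.3, 1.55], [0, 0, 0], 0.7],
    [[-1.2, -0.3, 1.55], [0, 0, 0], 0.7],
    [[-1.2, -0.3, 1.55], [0, 0, 0], 0.7],
  ],
)

```text
t: 11.0
eef_pos: [415.8, 40.1, 190.9]
tcp_rot: [3.138, -0.678, 0.238]
ft_force: [1.0, 0.7, -0.1]
opening: 0.7
grip_force: 0.0
```

Request:
move_arm(
  commands=[
    [[0, 0, 3], [-1.8, 7.6, 0], 0.6],
    [[0, 0, 3], [-1.8, 7.6, 0], 0.6],
    [[0, 0, 3], [-1.8, 7.6, 0], 0.6],
    [[0, 0, 3], [-1.8, 7.6, 0], 0.6],
    [[0, 0, 3], [-1.8, 7.6, 0], 0.6],
    [[0, 0, 0], [0, 0, 0], 0.6],
  ],
)

```text
t: 11.6
eef_pos: [426.8, 75.6, 236.7]
tcp_rot: [-3.02, -0.556, 0.251]
ft_force: [0.8, -0.4, -0.1]
opening: 0.6
grip_force: 0.0
```

```bash
python3 - <<'E'
from cell import state
import numpy as np
from scipy.spatial.transform import Rotation as R
s=state();print(np.round(s["joints"],2),s["eef_pos"],s["tcp_rot"])
a=R.from_euler('xyz',s["tcp_rot"]);b=R.from_euler('xyz',[np.pi,0,.236]);print((b*a.inv()).as_rotvec(degrees=True))
E
```

```text
[-0.2   0.04  2.3   0.82  0.48  0.41] [426.83352812  75.64343365 236.68490737] [-3.02046347 -0.55629564  0.25142741]
[-14.24298843  29.26353094  -2.79040489]
```

Request:
move_arm(
  commands=[
    [[0, -0.2, 1], [-1.8, 3.7, -0.35], 0.6],
    [[0, -0.2, 1], [-1.8, 3.7, -0.35], 0.6],
    [[0, -0.2, 1], [-1.8, 3.7, -0.35], 0.6],
    [[0, -0.2, 1], [-1.8, 3.7, -0.35], 0.6],
    [[0, -0.2, 1], [-1.8, 3.7, -0.35], 0.6],
    [[0, -0.2, 1], [-1.8, 3.7, -0.35], 0.6],
    [[0, -0.2, 1], [-1.8, 3.7, -0.35], 0.6],
    [[0, -0.2, 1], [-1.8, 3.7, -0.35], 0.6],
    [[0, 0, 0], [0, 0, 0], 0.6],
  ],
)

```text
t: 12.5
eef_pos: [426.6, 62.3, 313.1]
tcp_rot: [-3.131, -0.004, 0.241]
ft_force: [0.3, 0.1, -0.6]
opening: 0.599
grip_force: 0.0
```

```bash
cat > d.py <<'E'
from cell import state
import numpy as np
from scipy.spatial.transform import Rotation as R
s=state();print(np.round(s["joints"],2),s["eef_pos"],s["tcp_rot"])
a=R.from_euler('xyz',s["tcp_rot"]);b=R.from_euler('xyz',[np.pi,0,.236]);print((b*a.inv()).as_rotvec(degrees=True))
E
python3 d.py
```

```text
[-0.02  0.1   1.85  0.01  1.18  1.31] [426.62046289  62.30796389 313.05189013] [-3.13086123 -0.00373919  0.24065718]
[-0.64806236  0.06302591 -0.26798328]
```

Request:
move_arm(
  commands=[
    [[3.4, 0.55, 0], [-0.6, 0, -0.3], 0.6],
    [[3.4, 0.55, 0], [0, 0, 0], 0.6],
    [[3.4, 0.55, 0], [0, 0, 0], 0.6],
    [[3.4, 0.55, 0], [0, 0, 0], 0.6],
    [[3.4, 0.55, 0], [0, 0, 0], 0.6],
    [[3.4, 0.55, 0], [0, 0, 0], 0.6],
    [[3.2, 0.5, 0], [0, 0, 0], 0.6],
    [[0, 0, 0], [0, 0, 0], 0.6],
    [[0, 0, 0], [0, 0, 0], 0.6],
  ],
)

```text
t: 13.4
eef_pos: [661.6, 99.4, 311.5]
tcp_rot: [3.141, 0.0, 0.234]
ft_force: [-0.3, -0.3, 0.6]
opening: 0.596
grip_force: 0.0
```

```bash
python3 d.py; python3 - <<'E'
from h import *
from cell import read_camera
import cv2
im=read_camera("wrist");v=[508.8,62.9,.236]
for a in(1.27,1.35):print(np.round(proj("wrist",box(v,[cov(a,150,20,107),cov(a,150,-20,107),cov(a,175,75,84),cov(a,175,-75,84)]))).tolist(),box(v,cov(a,150,0,84)))
cv2.imwrite("pics/w4.png",im)
E
```

```text
[ 0.05  0.49  1.31 -0.    1.35  1.39] [661.56416896  99.38356905 311.49050234] [3.14144619e+00 4.03097607e-04 2.33782501e-01]
[ 0.01353632 -0.02050856  0.12705165]
[[252.0, 219.0], [305.0, 219.0], [176.0, 265.0], [381.0, 264.0]] [[628.66896834  91.72624306 202.15272166]]
[[252.0, 200.0], [305.0, 200.0], [176.0, 244.0], [381.0, 243.0]] [[641.62307474  94.84146316 198.75506539]]
```

View pics/w4.png

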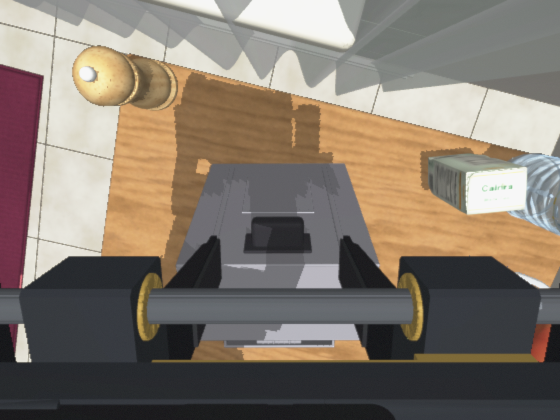

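Request:
move_arm(
  commands=[
    [[-0.2, 0, -2.2], [0, 0, 0], 0.6],
    [[-0.2, 0, -2.2], [0, 0, 0], 0.6],
    [[-0.2, 0, -2.2], [0, 0, 0], 0.6],
    [[-0.2, 0, -2.2], [0, 0, 0], 0.6],
    [[-0.2, 0, -2.2], [0, 0, 0], 0.6],
    [[0, 0, 0], [0, 0, 0], 0.6],
    [[0, 0, 0], [0, 0, 0], 0.6],
  ],
)

```text
t: 14.15
eef_pos: [651.7, 99.0, 204.2]
tcp_rot: [3.138, -0.001, 0.231]
ft_force: [-0.1, -0.4, 0.6]
opening: 0.596
grip_force: 0.0
```

```bash
python3 - <<'E'
from h import *
from cell import state
v=[508.8,62.9,.236];A=np.r_[np.linspace(1.27,0,31)]
W=np.array([box(v,np.array(cov(a,150,0,84))+[10,0,0])[0] for a in A])
W=np.vstack([state()["eef_pos"],W]);print(W[[0,1,11,21,31]].round(1));print(np.diff(W/10,axis=0).round(2).tolist())
E
```

```text
[[651.7  99.  204.2]
 [638.4  94.1 202.2]
 [568.2  77.2 202. ]
 [504.2  61.8 172.2]
 [457.8  50.6 118. ]]
[[-1.33, -0.49, -0.21], [-0.7, -0.17, 0.14], [-0.7, -0.17, 0.11], [-0.7, -0.17, 0.08], [-0.71, -0.17, 0.04], [-0.71, -0.17, 0.01], [-0.71, -0.17, -0.02], [-0.71, -0.17, -0.05], [-0.7, -0.17, -0.08], [-0.7, -0.17, -0.11], [-0.69, -0.17, -0.14], [-0.69, -0.17, -0.17], [-0.68, -0.16, -0.2], [-0.67, -0.16, -0.23], [-0.66, -0.16, -0.26], [-0.65, -0.16, -0.29], [-0.64, -0.15, -0.31], [-0.62, -0.15, -0.34], [-0.61, -0.15, -0.37], [-0.59, -0.14, -0.39], [-0.58, -0.14, -0.42], [-0.56, -0.13, -0.45], [-0.54, -0.13, -0.47], [-0.52, -0.13, -0.49], [-0.5, -0.12, -0.51], [-0.48, -0.12, -0.54], [-0.46, -0.11, -0.56], [-0.43, -0.1, -0.58], [-0.41, -0.1, -0.59], [-0.38, -0.09, -0.61], [-0.36, -0.09, -0.63]]
```

Request:
move_arm(
  commands=[
    [[-0.67, -0.25, -0.1], [0, 0, 0], 0.6],
    [[-0.67, -0.24, -0.1], [0, 0, 0], 0.6],
    [[-0.7, -0.17, 0.14], [0, 0, 0], 0.6],
    [[-0.7, -0.17, 0.11], [0, 0, 0], 0.6],
    [[-0.7, -0.17, 0.08], [0, 0, 0], 0.6],
    [[-0.71, -0.17, 0.04], [0, 0, 0], 0.6],
    [[-0.71, -0.17, 0.01], [0, 0, 0], 0.6],
    [[-0.71, -0.17, -0.02], [0, 0, 0], 0.6],
    [[-0.71, -0.17, -0.05], [0, 0, 0], 0.6],
  ],
)

```text
t: 15.05
eef_pos: [588.7, 82.0, 204.5]
tcp_rot: [3.137, -0.0, 0.231]
ft_force: [0.5, 0.4, 3.8]
opening: 0.6
grip_force: 1.5
```

Request:
move_arm(
  commands=[
    [[-0.7, -0.17, -0.08], [0, 0, 0], 0.62],
    [[-0.7, -0.17, -0.11], [0, 0, 0], 0.62],
    [[-0.69, -0.17, -0.14], [0, 0, 0], 0.62],
    [[-0.69, -0.17, -0.17], [0, 0, 0], 0.62],
    [[-0.68, -0.16, -0.2], [0, 0, 0], 0.62],
    [[-0.67, -0.16, -0.23], [0, 0, 0], 0.62],
    [[-0.66, -0.16, -0.26], [0, 0, 0], 0.62],
    [[-0.65, -0.16, -0.29], [0, 0, 0], 0.62],
    [[-0.64, -0.15, -0.31], [0, 0, 0], 0.62],
    [[-0.62, -0.15, -0.34], [0, 0, 0], 0.62],
  ],
)

```text
t: 16.05
eef_pos: [521.7, 65.8, 182.8]
tcp_rot: [3.138, 0.0, 0.231]
ft_force: [-0.1, 1.2, 0.5]
opening: 0.62
grip_force: 0.4
```

```bash
python3 - <<'E'
from cell import state, read_camera
import cv2,numpy as np
cv2.imwrite("pics/w5.png",np.hstack([read_camera("wrist")[150:400,100:460],cv2.resize(read_camera("scene")[150:300,170:350],(300,250),interpolation=cv2.INTER_CUBIC)]))
E
```

```text
(no output)
```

View pics/w5.png

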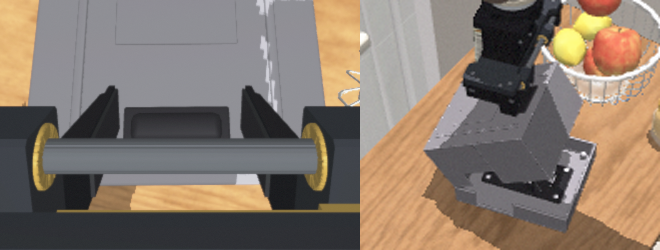

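The cover is following, now about half shut, with the tab straddled by the fingers.

Request:
move_arm(
  commands=[
    [[-0.61, -0.05, -0.37], [0, 0, 0], 0.62],
    [[-0.59, -0.1, -0.39], [0, 0, 0], 0.62],
    [[-0.58, -0.14, -0.42], [0, 0, 0], 0.62],
    [[-0.56, -0.13, -0.45], [0, 0, 0], 0.62],
    [[-0.54, -0.13, -0.47], [0, 0, 0], 0.62],
    [[-0.52, -0.13, -0.49], [0, 0, 0], 0.62],
    [[-0.5, -0.12, -0.51], [0, 0, 0], 0.62],
    [[-0.48, -0.12, -0.54], [0, 0, 0], 0.62],
  ],
)

```text
t: 16.95
eef_pos: [478.0, 56.6, 146.3]
tcp_rot: [3.138, 0.0, 0.231]
ft_force: [0.8, 0.7, -0.5]
opening: 0.62
grip_force: 0.3
```

Request:
move_arm(
  commands=[
    [[-0.46, -0.11, -0.56], [0, 0, 0], 0.62],
    [[-0.43, -0.1, -0.58], [0, 0, 0], 0.62],
    [[-0.41, -0.1, -0.5], [0, 0, 0], 0.62],
    [[-0.3, -0.09, -0.4], [0, 0, 0], 0.62],
    [[0, 0, 0], [0, 0, 0], 0.62],
  ],
)

```text
t: 17.45
eef_pos: [461.9, 52.6, 125.8]
tcp_rot: [3.138, 0.001, 0.231]
ft_force: [-0.1, -0.3, 0.5]
opening: 0.624
grip_force: 0.0
```

Request:
move_arm(
  commands=[
    [[-0.1, 0, -0.25], [0, 0, 0], 0.62],
    [[-0.1, 0, -0.25], [0, 0, 0], 0.62],
    [[0, 0, -0.2], [0, 0, 0], 0.62],
    [[0, 0, 0], [0, 0, 0], 0.62],
  ],
)

```text
t: 17.85
eef_pos: [460.4, 52.7, 119.1]
tcp_rot: [3.138, 0.0, 0.231]
ft_force: [0.6, -0.3, -1.6]
opening: 0.618
grip_force: 0.0
```

Request:
move_arm(
  commands=[
    [[0, 0, -0.12], [0, 0, 0], 0.62],
    [[0, 0, -0.1], [0, 0, 0], 0.62],
    [[0, 0, 0], [0, 0, 0], 0.62],
  ],
)

```text
t: 18.15
eef_pos: [460.7, 52.7, 118.1]
tcp_rot: [3.137, -0.001, 0.231]
ft_force: [-5.1, -1.3, 17.9]
opening: 0.619
grip_force: 8.7
```

Request:
move_arm(
  commands=[
    [[0, 0, 0.2], [0, 0, 0], 0.62],
    [[0, 0, 0.5], [0, 0, 0], 0.7],
    [[0, 0, 1], [0, 0, 0], 0.7],
    [[0, 0, 2], [0, 0, 0], 0.7],
    [[0, 0, 3], [0, 0, 0], 0.7],
    [[0, 0, 3], [0, 0, 0], 0.7],
    [[0, 0, 3], [0, 0, 0], 0.7],
    [[0, 0, 0], [0, 0, 0], 0.7],
  ],
)

```text
t: 18.95
eef_pos: [461.8, 52.8, 248.0]
tcp_rot: [3.136, -0.006, 0.231]
ft_force: [0.9, -0.2, 1.0]
opening: 0.7
grip_force: 0.0
```

```bash
python3 - <<'E'
from cell import state, read_camera
import cv2,numpy as np
cv2.imwrite("pics/w6.png",np.hstack([read_camera("wrist")[:250,100:460],cv2.resize(read_camera("scene")[150:300,170:350],(300,250),interpolation=cv2.INTER_CUBIC)]))
print(state()["ft_force"])
E
```

```text
[-0.31122808 -0.76148337 -0.0652287 ]
```

View pics/w6.png

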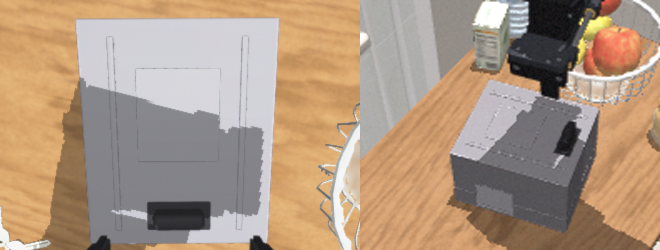

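The cover is fully shut and the arm is clear, so I'm handing in.

```bash
python3 -c "
from cell import env
print(env.job_done())"
```

```text
the job is handed in; nothing more can be done
None
```

I hooked the bow on the catch, let go without it snapping, closed the cover gently until it was fully shut, and handed the job in. The hand-in gave no verdict, and I couldn't see the trap once the cover was closed. I steered clear of the jar, cup and tea box, but took no final picture of the jar and cup.

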